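Fill the clock-weight shell to its mark

TASK

Drop slugs from the bench into the upright brass clock-weight shell, which already holds one, until the stack inside lies flat with its top level with the dark band round the shell; pick thick and thin slugs so that it comes out neither short nor over. Leave the other things on the bench where they are.

Things in the scene. Friction and masses are not known exactly. Their poses are not given: they have to be found in the camera images.
- shell_mark (a point): Brass clock-weight shell: an upright round tube fixed to the bench, 72 mm outside and 66 mm inside diameter, open at the top and open below on to the bench top, with a 30 mm wide upright window on its +x side. A dark steel band 3 mm high runs round its outside: the fill mark. This point is on the tube's axis at mid-height of the band, 130 mm above the bench; z is up along the tube.
- shell_mouth (a point): Centre of the shell's mouth, on the tube's axis 160 mm above the bench: the rim of a short flare (highest edge about 161 mm above the bench, 84 mm outside diameter) that narrows from about 77 mm at the rim to the 66 mm bore 14 mm lower. Bore and flare are polished and slippery: a slug let go level and centred at the mouth slides down and lands flat.
- thick_a_center (a point): Thick steel weight slug: a plain disc 60 mm in diameter and 48 mm thick, flat faces up and down, about 0.8 kg, its edges bevelled 2.5 mm, with a dark bore mark in the middle. The point is its centre, half-way up, z along its axis. There are two thick (48 mm) and two thin (34 mm) slugs; one of the four already lies flat at the bottom of the shell, on the bench, the other three lie flat on the bench top.
- thick_b_center (a point): Thick steel weight slug: a plain disc 60 mm in diameter and 48 mm thick, flat faces up and down, about 0.8 kg, its edges bevelled 2.5 mm, with a dark bore mark in the middle. The point is its centre, half-way up, z along its axis. There are two thick (48 mm) and two thin (34 mm) slugs; one of the four already lies flat at the bottom of the shell, on the bench, the other three lie flat on the bench top.
- thin_a_center (a point): Thin steel weight slug: a plain disc 60 mm in diameter and 34 mm thick, flat faces up and down, about 0.55 kg, its edges bevelled 2.5 mm, with a dark bore mark in the middle. The point is its centre, half-way up, z along its axis. There are two thick (48 mm) and two thin (34 mm) slugs; one of the four already lies flat at the bottom of the shell, on the bench, the other three lie flat on the bench top.
- thin_b_center (a point): Thin steel weight slug: a plain disc 60 mm in diameter and 34 mm thick, flat faces up and down, about 0.55 kg, its edges bevelled 2.5 mm, with a dark bore mark in the middle. The point is its centre, half-way up, z along its axis. There are two thick (48 mm) and two thin (34 mm) slugs; one of the four already lies flat at the bottom of the shell, on the bench, the other three lie flat on the bench top.
- dish: Bystander: chipped white porcelain bushing dish, 90 mm across, 22 mm high. Origin at the centre of its underside.
- gauge: Bystander: silver-grey aluminium gauge block, 90 x 35 x 20 mm, lying flat. Origin at the centre of its underside.
- pusher: Bystander: rosewood hand pusher, 122 mm long, lying down.
- pillar_a: Bystander: turned brass clock pillar, 64 mm tall, 26 mm across its foot, standing. Origin at the centre of its underside.
- pillar_b: Bystander: a second turned brass clock pillar like pillar_a. Origin at the centre of its underside.
- wheel: Bystander: toothed brass clock wheel, 68 mm across, 5 mm thick with a 16 mm high hub, lying flat. Origin at the centre of its underside.
- oil: Bystander: small amber oil bottle with black cap, 36 mm across, 66 mm tall, standing. Origin at the centre of its underside.
- driver: Bystander: screwdriver, about 170 mm long, lying down.
There are look-alikes about, which are no part of the job. Leave any orange or red look-alike of the part that bears thick_b_center alone.

How it is judged:
By the outcome, as a careful person would: the job done as asked, in the order asked, and still so for the second after the job is handed in, with the robot touching nothing.
It also fails if it takes over 64 s, if anything falls off the work surface, if the arm or the gripper's body presses on something with over 40 N, if the wrist force passes 120 N, or if a joint passes its speed limit or range.

ROBOT

A 6-joint arm with a two-finger parallel gripper is mounted at the origin on the work surface. World frame = base frame: x ahead of the robot, y to its left, z up, the work surface at z = 0. Lengths are in mm, angles in rad, forces in N, time in s.
With the tool pointing down it reaches from about 275 to 1000 mm from the base axis. Payload 8.4 kg.
Tool frame: the origin (TCP) lies on the centre line of the jaws, within the pads' length; the fingertips stand 17 mm ahead of it and the grasp point (between the pads) lies 2 mm behind it; z points along the fingers, y is the line along which they close (so a half turn about z gives the same grasp; the last joint's range is limited). The gripper opens to 85 mm and grips with 20 to 120 N. Pads are 22 mm wide; open, the fingers measure 114 mm over their backs; the gripper's body (76 mm by 85 mm) begins 54 mm behind the grasp point. The pads swing forward as they close: fully open they stand 13 mm farther back than shut.
Start: joints at [-1.296, 0.353, 1.633, -0, 1.155, -0.002], TCP at [170.798, -601.212, 248.281] pointing down, gripper open.
Joint ranges: [-2.63, 2.63], [-0.92, 2.1], [0.06, 2.66], [-1.3, 4.44], [0, 2.69], [-3.02, 3.02]. Speed limits (rad/s): [2.22, 2.22, 2.79, 3.14, 3.14, 3.14].

INTERFACE

Orientations are given as a unit quaternion [x, y, z, w].
In Python, from cell import telemetry, eyes, manip gives the robot as it stands.
- The arm moves only by the tool play_rows, never from a script. Its argument "rows" is a list of rows, each a list of 5 numbers: the shift along the tool's x, y, z in m, then the turn about the tool's z in degrees, then the gripper's target within -1 to 1 (fully open at 1, half-way at 0, shut at -1). A call has 1 to 10 rows; each row is the pose to reach, as a shift and turn from the pose commanded when the call began, along the tool's axes at that moment; what a row does not reach only later rows make up. A row lasts 1/12 s, in which the tool goes at most 41.7 mm and 7.16 degrees, less where a joint would pass 70% of its speed; a pose out of reach is approached as far as the arm can. A call with a gripper value outside its range is refused whole. The fingers move at their own pace and stop on an object; "force" is the grip in N (left out, the last holds). Time passes only in rows, so rows that repeat a pose let the fingers close. It gives the time, the measured TCP pose, the force, the opening and the grip force at its end, in the units of the state.
- telemetry.get_obs(): the state, without advancing time (a new reading comes with each control period).
- eyes.get_image(name): name is "side" or "top"; returns (picture, depth): 480x640x3 uint8, red, green, blue; 480x640 float32, mm along the optical axis (not along the pixel's ray), 0 where there is no reading.
- eyes.camera_info(name): a dict with "K" (3x3 intrinsics, pixels), "rvec" (rotation vector, rad) and "tvec" (3), from world to camera coordinates, as OpenCV has them. Camera axes: x right, y down, z forward; pixel columns grow to the right and rows downward; lengths in mm; the calibration is good to about 2 mm. A picture is of the moment at which its call begins. camera_info takes no time and is no camera call.
- manip.finish_job(): hands the job in; it is judged then, once.
The state is a dict: "time_s": time; "q": joint angles; "qvel": joint speeds; "tau": joint torques, N m; "eef_pos": TCP position; "eef_rot": TCP orientation; "wrist_force": force on the tool from outside, world axes, zero at the start; "moment": the same for the moment, N m; "opening": opening from 0.0 (shut) to 1.0 (fully open); "grasp_force": force on a finger pad.
Only numpy, scipy, OpenCV 4.12 (cv2) and the standard library are available. Lean on these libraries where they do the work, as an engineer would, in place of code of your own. Each camera call takes 0.05 s, during which the arm holds its last target. There are 200 camera calls.

## Working session

There is one attempt and no reset: what is moved stays moved. The work goes in short steps, Python scripts to look and compute and a tool call to move; the robot and the scene stay as the last step left them, time stands still between calls to the robot, and variables do not carry over. Pictures are saved under pics/ and viewed, at most 10 in all, crops included, and the job is handed in when it is done.

Besides the shell and the picture viewer there is one more tool, called after "Emit:" by a JSON object that holds its "name" and its "arguments". play_rows: Moves the arm, as the interface text tells. Its arguments: {"type":"object","properties":{"rows":{"type":"array"},"force":{"type":"number"}},"required":["rows"]}

```bash
mkdir -p pics
cat > h.py <<'E'
import numpy as np, cv2
from cell import telemetry, eyes, manip
def cap(n):
    im,d=eyes.get_image(n); np.savez('last_%s.npz'%n,im=im,d=d); return im,d
def cam(n):
    c=eyes.camera_info(n); return np.array(c['K'],float),cv2.Rodrigues(np.array(c['rvec'],float))[0],np.array(c['tvec'],float).ravel()
def world(n,d):
    K,R,t=cam(n); v,u=np.mgrid[:480,:640]
    p=np.stack([(u-K[0,2])/K[0,0]*d,(v-K[1,2])/K[1,1]*d,d],-1)
    return (p-t)@R
E
python3 - <<'E'
from h import *
for n in('top','side'):
    im,d=cap(n); cv2.imwrite('pics/%s0.png'%n,im[...,::-1])
    K,R,t=cam(n); print(n,K[0,0],-R.T@t,R[2])
print(telemetry.get_obs())
E
```

```text
top 525.6995568981667 [ 450.42317367  -20.75079893 1365.15377436] [ 0.11101948  0.00762393 -0.99378899]
side 568.3707485932028 [-116.33404571  723.39559912 1036.84098596] [ 0.51023833 -0.54520889 -0.66513466]
{'time_s': 0.1, 'q': array([-1.29637876e+00,  3.53600352e-01,  1.63406844e+00, -1.02181586e-06,
        1.15521819e+00, -2.40633524e-03]), 'qvel': array([-0.00076798, -0.00112307, -0.00260857, -0.00108535,  0.00138728,
        0.00030755]), 'tau': array([-6.66586238e-04, -6.06355333e+01, -3.42818999e+01, -3.44182342e-05,
        3.87086897e-03,  5.42666029e-06]), 'eef_pos': array([ 170.69622824, -600.80379919,  247.61962884]), 'eef_rot': array([ 9.90436113e-01,  1.37970604e-01, -8.82100797e-05, -6.41126371e-04]), 'wrist_force': array([-0.25334114, -0.76564538, -0.44220568]), 'moment': array([-0.00166617, -0.03956537,  0.01602905]), 'grasp_force': 0.0, 'opening': 0.9958257973173299}
```

View pics/top0.png

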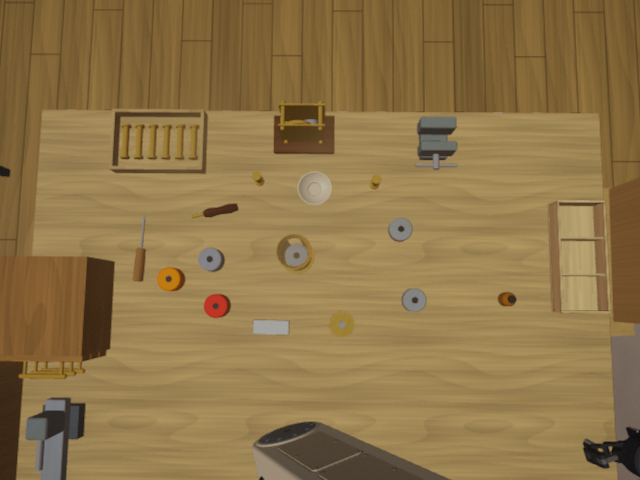

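View pics/side0.png

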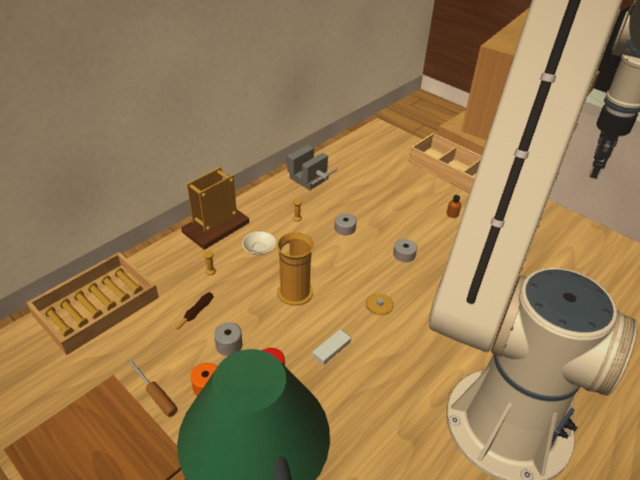

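The top view shows three steel slugs at about (210,259), (400,229) and (414,300). The look-alikes are orange at (169,279) and red at (216,306). The shell is at (295,255). Next I'll measure heights, including the slug inside the shell.

Run:
```python
from h import *
z=np.load('last_top.npz'); im,d=z['im'],z['d']; W=world('top',d)
K,R,t=cam('top')
def blob(u,v,r=22):
    s=np.s_[v-r:v+r+1,u-r:u+r+1]; P=W[s].reshape(-1,3); C=im[s].reshape(-1,3).astype(int)
    return P,C
for n,(u,v) in dict(A=(210,259),B=(400,229),C=(414,300),orange=(169,279),red=(216,306)).items():
    P,C=blob(u,v); m=(P[:,2]>20)&(P[:,2]<70); zt=np.median(P[m,2]); m=abs(P[:,2]-zt)<5
    (c,r)=cv2.minEnclosingCircle(P[m,:2].astype(np.float32)); print(n,'z',zt.round(1),'mean',P[m].mean(0).round(1),'circ',np.round(c,1),round(r,1),m.sum())
P,C=blob(295,253,28); m=(P[:,2]>154)&(P[:,2]<168)
c,r=cv2.minEnclosingCircle(P[m,:2].astype(np.float32)); print('shell rim',np.round(c,1),r,P[m].mean(0),m.sum(),P[:,2].max())
c0=np.array(c)
sat=C.max(1)-C.min(1); rr=np.hypot(*(P[:,:2]-c0).T)
m=(sat<35)&(rr<40)&(P[:,2]<150); print('inside grey z',np.percentile(P[m,2],[5,25,50,75,95]).round(1),m.sum(),P[m].mean(0))
for n,(u,v) in dict(dish=(315,188),wheel=(342,324),gauge=(271,327),pa=(257,177),pb=(376,181)).items(): print(n,W[v,u].round())
big=np.hstack([cv2.resize(im[v-28:v+28,u-28:u+28],(380,380),interpolation=cv2.INTER_CUBIC) for u,v in[(210,270),(295,253)]])
cv2.imwrite('pics/crop1.png',big[...,::-1])
```

```text
A z 47.7 mean [545.6 268.6  47.8] circ [546.5 268.6] 30.3 404
B z 34.1 mean [ 627.8 -213.9   34.1] circ [ 628.4 -214.1] 30.0 390
C z 34.1 mean [ 448.  -247.1   34.2] circ [ 448.6 -247.5] 30.0 409
orange z 47.3 mean [495.2 369.2  47.6] circ [495.2 370. ] 30.4 419
red z 47.5 mean [429.4 249.9  47.8] circ [429.4 250.1] 29.9 418
shell rim [557.4  50.9] 41.97718811035156 [558.80351412  52.26775019 158.95707299] 253 1365.1537743592605
inside grey z [43.7 46.3 48.3 49.8 52.2] 355 [557.4634393   52.98494076  47.57156079]
dish [736.   7.  11.]
wheel [384. -65.  16.]
gauge [375. 114.  17.]
pa [752. 153.  60.]
pb [ 744. -148.   61.]
```

View pics/crop1.png

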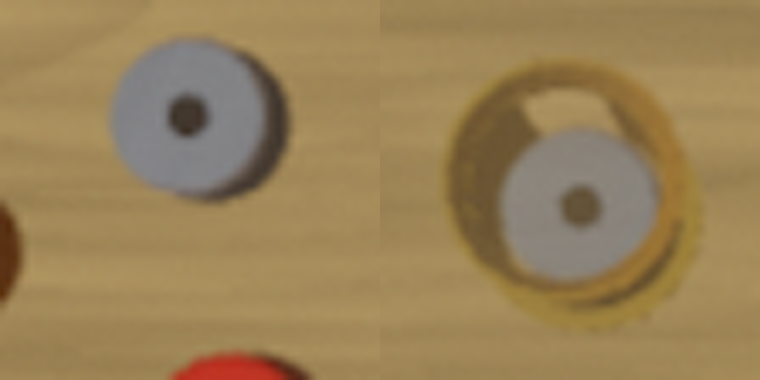

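Inside the shell, the slug top reads about 48 mm, so it is a thick one. To reach 130 I need one thick and one thin. Candidates for the thick slug:
- (210,259): plain steel, 48 mm high, which fits the description.
- (169,279) and (216,306): the orange and red look-alikes, to be left alone.

The crop confirms the grey one. I'll move above it first.

```bash
cat >> h.py <<'E'
def to(x,y,z):
    from scipy.spatial.transform import Rotation as Ro
    o=telemetry.get_obs(); print('shift m',(Ro.from_quat(o['eef_rot']).inv().apply(np.array([x,y,z])-o['eef_pos'])/1000).round(4),'t',o['time_s'],'pos',o['eef_pos'].round(1),'F',o['wrist_force'].round(1),'open',round(o['opening'],3))
E
python3 -c "
from h import *
to(546,268.6,230)"
```

```text
shift m [ 0.5986 -0.7337  0.0186] t 0.1 pos [ 170.7 -600.8  247.6] F [-0.3 -0.8 -0.4] open 0.996
```

Emit:
{"name": "play_rows", "arguments": {"rows": [[0.2, -0.244, 0, 0, 1], [0.2, -0.244, 0, 0, 1], [0.2, -0.244, 0, 0, 1], [0.2, -0.244, 0, 0, 1], [0.2, -0.244, 0, 0, 1], [0.4, -0.489, 0, 0, 1], [0.4, -0.489, 0, 0, 1], [0.4, -0.489, 0, 0, 1], [0.4, -0.489, 0, 0, 1], [0.4, -0.489, 0, 0, 1]], "force": 60}}

```text
time_s: 0.93
eef_pos: [336.6, -217.0, 248.3]
eef_rot: [0.99, 0.138, 0.0, 0.0]
wrist_force: [1.0, 0.0, -0.3]
opening: 0.997
grasp_force: 0.0
```

```bash
python3 -c "
from h import *
to(546,268.6,230)"
```

```text
shift m [ 0.3339 -0.4101  0.0183] t 0.9333 pos [ 336.6 -217.   248.3] F [ 1.   0.  -0.3] open 0.997
```

Emit:
{"name": "play_rows", "arguments": {"rows": [[0.334, -0.41, 0, 0, 1], [0.334, -0.41, 0, 0, 1], [0.334, -0.41, 0, 0, 1], [0.334, -0.41, 0, 0, 1], [0.334, -0.41, 0, 0, 1], [0.334, -0.41, 0, 0, 1], [0.334, -0.41, 0, 0, 1], [0.334, -0.41, 0, 0, 1], [0.334, -0.41, 0, 0, 1], [0.334, -0.41, 0, 0, 1]]}}

```text
time_s: 1.77
eef_pos: [501.5, 166.0, 248.1]
eef_rot: [0.99, 0.138, -0.0, 0.0]
wrist_force: [1.5, -1.1, 0.5]
opening: 1.0
grasp_force: 0.0
```

Emit:
{"name": "play_rows", "arguments": {"rows": [[0.071, -0.087, 0.05, 0, 1], [0.071, -0.087, 0.1, 0, 1], [0.071, -0.087, 0.13, 0, 1], [0.071, -0.087, 0.13, 0, 1], [0.071, -0.087, 0.13, 0, 1], [0.071, -0.087, 0.13, 0, 1]]}}

```text
time_s: 2.27
eef_pos: [544.1, 266.9, 114.9]
eef_rot: [0.99, 0.139, -0.003, 0.001]
wrist_force: [-1.3, -0.4, -0.1]
opening: 0.998
grasp_force: 0.0
```

```bash
python3 -c "
from h import *
to(546,268.6,40)
im,d=cap('top'); W=world('top',d); im2,d2=cap('side')
cv2.imwrite('pics/grip1.png',np.hstack([cv2.resize(im[190:310,140:280],(400,343)),cv2.resize(im2[260:400,150:313],(400,343))])[...,::-1])"
```

```text
shift m [ 0.0028 -0.0012  0.0749] t 2.2667 pos [544.1 266.9 114.9] F [-1.3 -0.4 -0.1] open 0.998
```

View pics/grip1.png

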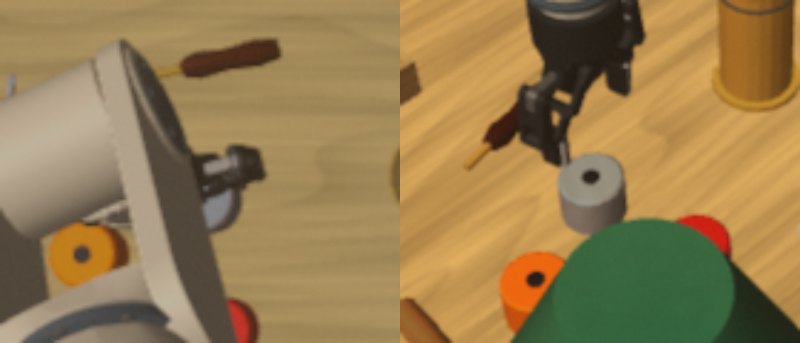

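The gripper sits above the grey slug in both views, with one finger on each side. The side crop shows the slug at about (592,190), clear of orange. I'll descend and close.

Emit:
{"name": "play_rows", "arguments": {"rows": [[0.001, 0, 0.03, 0, 1], [0.001, 0, 0.045, 0, 1], [0.001, 0, 0.055, 0, 1], [0.001, 0, 0.065, 0, 1], [0.001, 0, 0.073, 0, 1], [0.001, 0, 0.073, 0, 1], [0.001, 0, 0.073, 0, 1]]}}

```text
time_s: 2.95
eef_pos: [547.2, 267.0, 45.8]
eef_rot: [0.99, 0.138, 0.0, -0.0]
wrist_force: [0.3, -1.6, 0.8]
opening: 0.999
grasp_force: 0.0
```

```bash
python3 -c "
from h import *
to(546,268.6,40)"
```

```text
shift m [-0.0007 -0.0018  0.0058] t 2.95 pos [547.2 267.   45.8] F [ 0.3 -1.6  0.8] open 0.999
```

Emit:
{"name": "play_rows", "arguments": {"rows": [[-0.001, -0.002, 0.007, 0, 1], [-0.001, -0.002, 0.007, 0, 1], [-0.001, -0.002, 0.007, 0, -0.2], [-0.001, -0.002, 0.007, 0, -0.2], [-0.001, -0.002, 0.007, 0, -0.2], [-0.001, -0.002, 0.007, 0, -0.2], [-0.001, -0.002, 0.007, 0, -0.2], [-0.001, -0.002, 0.007, 0, -0.2], [-0.001, -0.002, 0.007, 0, -0.2]], "force": 60}}

```text
time_s: 3.7
eef_pos: [545.6, 269.4, 39.3]
eef_rot: [0.99, 0.138, 0.0, -0.0]
wrist_force: [-2.4, 2.6, 7.7]
opening: 0.68
grasp_force: 63.4
```

Emit:
{"name": "play_rows", "arguments": {"rows": [[0, 0, -0.02, 0, -0.2], [0, 0, -0.05, 0, -0.2], [0, 0, -0.09, 0, -0.2], [0, 0, -0.13, 0, -0.2], [0, 0, -0.17, 0, -0.2], [0, 0, -0.2, 0, -0.2], [0, 0, -0.2, 0, -0.2], [0, 0, -0.2, 0, -0.2], [0, 0, -0.2, 0, -0.2]]}}

```text
time_s: 4.45
eef_pos: [543.9, 268.0, 236.0]
eef_rot: [0.99, 0.138, -0.002, 0.001]
wrist_force: [-0.7, -0.8, -8.6]
opening: 0.677
grasp_force: 69.5
```

```bash
python3 -c "
from h import *
to(557.4,51.5,240)
print(telemetry.get_obs()['grasp_force'])"
```

```text
shift m [-0.0462  0.212  -0.0037] t 4.45 pos [543.9 268.  236. ] F [-0.7 -0.8 -8.6] open 0.677
69.47317176964134
```

Emit:
{"name": "play_rows", "arguments": {"rows": [[-0.008, 0.035, 0, 0, -0.2], [-0.016, 0.07, 0, 0, -0.2], [-0.024, 0.106, 0, 0, -0.2], [-0.032, 0.142, 0, 0, -0.2], [-0.04, 0.177, 0, 0, -0.2], [-0.048, 0.2127, 0, 0, -0.2], [-0.048, 0.2127, 0, 0, -0.2], [-0.048, 0.2127, 0, 0, -0.2], [-0.048, 0.2127, 0, 0, -0.2]]}}

```text
time_s: 5.2
eef_pos: [556.0, 50.8, 235.8]
eef_rot: [0.991, 0.137, -0.002, -0.0]
wrist_force: [1.4, 0.1, -7.0]
opening: 0.682
grasp_force: 70.1
```

```bash
python3 -c "
from h import *
im,d=cap('top'); im2,d2=cap('side')
to(557.4,51.5,190)
cv2.imwrite('pics/hov1.png',np.hstack([cv2.resize(im[195:315,230:370],(400,343)),cv2.resize(im2[180:320,215:378],(400,343))])[...,::-1])"
```

```text
shift m [0.0009 0.0005 0.0467] t 5.3 pos [556.5  51.8 236.8] F [ 1.   0.4 -7.6] open 0.675
```

View pics/hov1.png

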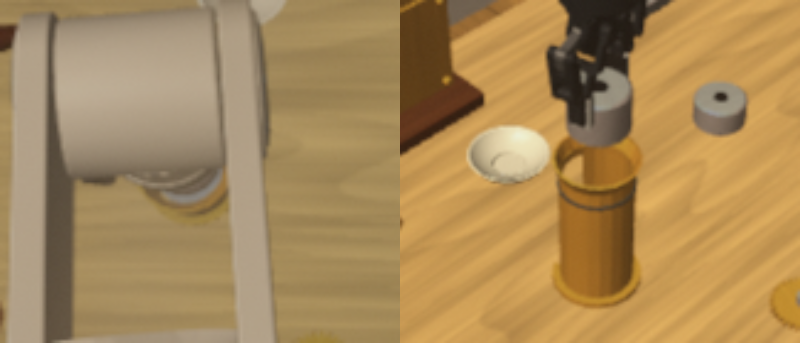

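The side crop shows the slug level at (599,105), right over the mouth at (598,155). Before lowering I'll check the fingertip height from depth.

Run:
```python
from h import *
z=np.load('last_side.npz'); W=world('side',z['d']); im=z['im'].astype(int)
s=np.s_[195:242,275:320]; P=W[s].reshape(-1,3); C=im[s].reshape(-1,3)
g=np.hypot(P[:,0]-557,P[:,1]-51.5)
dark=(C.max(1)<60)&(g<70)&(P[:,2]>150); print('finger z low',np.percentile(P[dark,2],[0,2,5,10]).round(1),dark.sum())
st=(C.min(1)>85)&(C.max(1)-C.min(1)<25)&(g<45)&(P[:,2]>170); Q=P[st]; print('slug z',np.percentile(Q[:,2],[1,5,50,95,99]).round(1))
top=Q[Q[:,2]>np.percentile(Q[:,2],95)-4]; print(top.min(0),top.max(0))
o=Q[(Q[:,2]<Q[:,2].max()-6)]; from scipy.optimize import least_squares
print(least_squares(lambda c:np.hypot(o[:,0]-c[0],o[:,1]-c[1])-30,[557,51],loss='soft_l1').x,len(o))
m=(W[...,2]>154)&(W[...,2]<163)&(np.hypot(W[...,0]-557,W[...,1]-51.5)<50); q=W[m]
print('rim',least_squares(lambda c:np.hypot(q[:,0]-c[0],q[:,1]-c[1])-40,[557,51],loss='soft_l1').x,len(q))
```

```text
finger z low [233.9 240.5 244.6 249.3] 558
slug z [241.  241.4 244.2 283.3 287.4]
[537.47353133  82.29339779 283.07913195] [545.57238648  87.27602189 287.73183379]
[565.00131457  65.03438593] 55
rim [555.49103393  55.6795089 ] 152
```

Emit:
{"name": "play_rows", "arguments": {"rows": [[0, 0, 0.015, 0, -0.2], [0, 0, 0.03, 0, -0.2], [0, 0, 0.04, 0, -0.2], [0, 0, 0.045, 0, -0.2], [0, 0, 0.05, 0, -0.2], [0, 0, 0.05, 0, -0.2], [0, 0, 0.05, 0, -0.2]]}}

```text
time_s: 5.88
eef_pos: [557.5, 51.3, 188.5]
eef_rot: [0.99, 0.138, 0.0, -0.0]
wrist_force: [0.6, -0.3, -7.1]
opening: 0.677
grasp_force: 70.0
```

Run:
```python
from h import *
im2,d2=cap('side'); to(557.4,51.5,188)
cv2.imwrite('pics/low1.png',cv2.resize(im2[190:270,245:345],(800,600),interpolation=cv2.INTER_CUBIC)[...,::-1])
```

```text
shift m [-0.0002 -0.0004  0.0008] t 5.9333 pos [557.7  51.2 188.8] F [ 0.6 -0.1 -7.1] open 0.676
```

View pics/low1.png

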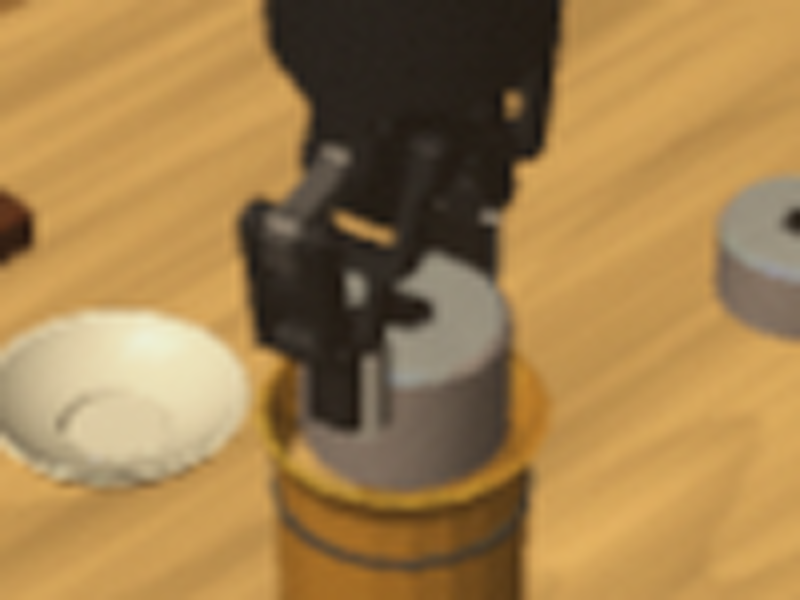

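The slug's bottom is inside the flare and centred (about 407 against the mouth at 405), and the fingertips are above the rim. I'll lower a little and release.

Emit:
{"name": "play_rows", "arguments": {"rows": [[0, 0, 0.005, 0, -0.2], [0, 0, 0.005, 0, -0.2], [0, 0, 0.005, 0, 1], [0, 0, 0.005, 0, 1], [0, 0, 0.005, 0, 1], [0, 0, 0.005, 0, 1], [0, 0, 0.005, 0, 1], [0, 0, 0.005, 0, 1]]}}

```text
time_s: 6.6
eef_pos: [557.6, 51.1, 183.6]
eef_rot: [0.99, 0.138, 0.0, 0.0]
wrist_force: [-0.2, 0.0, 0.1]
opening: 1.002
grasp_force: 0.0
```

Emit:
{"name": "play_rows", "arguments": {"rows": [[0, 0, -0.03, 0, 1], [0, 0, -0.06, 0, 1], [0, 0.05, -0.06, 0, 1], [0, 0.09, -0.06, 0, 1], [0, 0.13, -0.06, 0, 1], [0, 0.17, -0.06, 0, 1], [0, 0.2, -0.06, 0, 1], [0, 0.2, -0.06, 0, 1]]}}

```text
time_s: 7.27
eef_pos: [613.4, -147.0, 243.4]
eef_rot: [0.991, 0.136, 0.001, 0.001]
wrist_force: [-0.0, 0.3, -0.1]
opening: 0.997
grasp_force: 0.0
```

Run:
```python
from h import *
im,d=cap('top'); im2,d2=cap('side'); to(448.2,-247.3,80)
cv2.imwrite('pics/drop1.png',np.hstack([cv2.resize(im[195:315,230:370],(400,343)),cv2.resize(im2[220:320,240:357],(400,343))])[...,::-1])
W=world('top',d)[235:275,275:315].reshape(-1,3); C=im[235:275,275:315].reshape(-1,3).astype(int)
m=(C.max(1)-C.min(1)<35)&(W[:,2]<150)&(W[:,2]>20)&(C.max(1)>90); print(np.percentile(W[m,2],[5,25,50,75,95]).round(1),m.sum(),W[m].mean(0))
```

```text
shift m [-0.186   0.0565  0.163 ] t 7.3667 pos [ 612.  -142.6  243. ] F [-0.3  0.8 -1.3] open 0.998
[ 91.7  94.1  95.9  97.8 100.3] 396 [556.17029722  50.21368765  95.04209466]
```

View pics/drop1.png

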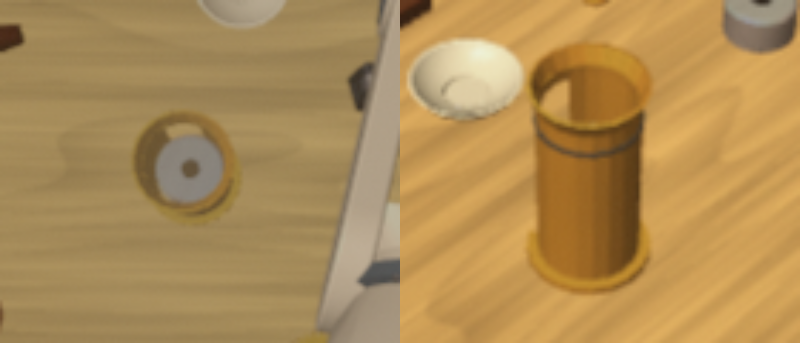

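The slug landed flat: its top is at 96 mm, seen at (190,168) in the crop. Next is a thin slug, the nearest one, at (628,-214).

Emit:
{"name": "play_rows", "arguments": {"rows": [[-0.002, 0.035, 0, 0, 1], [-0.004, 0.072, 0.02, 0, 1], [-0.004, 0.072, 0.055, 0, 1], [-0.004, 0.072, 0.09, 0, 1], [-0.004, 0.072, 0.125, 0, 1], [-0.004, 0.072, 0.15, 0, 1], [-0.004, 0.072, 0.15, 0, 1], [-0.004, 0.072, 0.15, 0, 1], [-0.004, 0.072, 0.15, 0, 1]]}}

```text
time_s: 8.12
eef_pos: [628.9, -211.2, 95.0]
eef_rot: [0.99, 0.138, 0.001, 0.0]
wrist_force: [-0.5, -0.3, 1.1]
opening: 0.998
grasp_force: 0.0
```

```bash
python3 -c "
from h import *
to(628.1,-214,27)"
```

```text
shift m [-0.0016  0.0025  0.068 ] t 8.1167 pos [ 628.9 -211.2   95. ] F [-0.5 -0.3  1.1] open 0.998
```

Emit:
{"name": "play_rows", "arguments": {"rows": [[-0.002, 0.002, 0.03, 0, 1], [-0.002, 0.002, 0.045, 0, 1], [-0.002, 0.002, 0.06, 0, 1], [-0.002, 0.002, 0.067, 0, 1], [-0.002, 0.002, 0.067, 0, 1], [-0.002, 0.002, 0.067, 0, 1], [-0.002, 0.002, 0.067, 0, 1]]}}

```text
time_s: 8.7
eef_pos: [627.4, -214.4, 27.6]
eef_rot: [0.99, 0.138, 0.001, 0.0]
wrist_force: [-0.7, 0.1, 0.5]
opening: 0.999
grasp_force: 0.0
```

```bash
python3 -c "
from h import *
to(628.1,-214,27)"
```

```text
shift m [ 0.0008 -0.0002  0.0006] t 8.7 pos [ 627.4 -214.4   27.6] F [-0.7  0.1  0.5] open 0.999
```

Emit:
{"name": "play_rows", "arguments": {"rows": [[0.001, 0, 0, 0, -0.2], [0.001, 0, 0, 0, -0.2], [0.001, 0, 0, 0, -0.2], [0.001, 0, 0, 0, -0.2], [0.001, 0, 0, 0, -0.2], [0.001, 0, 0, 0, -0.2], [0.001, 0, 0, 0, -0.2], [0.001, 0, 0, 0, -0.2]]}}

```text
time_s: 9.37
eef_pos: [628.0, -213.8, 27.5]
eef_rot: [0.99, 0.138, 0.001, 0.0]
wrist_force: [-2.1, 3.2, 7.6]
opening: 0.678
grasp_force: 63.8
```

Emit:
{"name": "play_rows", "arguments": {"rows": [[0, 0, -0.02, 0, -0.2], [0, 0, -0.05, 0, -0.2], [0, 0, -0.09, 0, -0.2], [0, 0, -0.13, 0, -0.2], [0, 0, -0.17, 0, -0.2], [0, 0, -0.21, 0, -0.2], [0, 0, -0.21, 0, -0.2], [0, 0, -0.21, 0, -0.2], [0, 0, -0.21, 0, -0.2]]}}

```text
time_s: 10.12
eef_pos: [626.4, -213.6, 235.0]
eef_rot: [0.99, 0.138, -0.001, -0.0]
wrist_force: [0.4, -0.6, -5.2]
opening: 0.672
grasp_force: 68.4
```

```bash
python3 -c "
from h import *
to(557.4,51.2,237)"
```

```text
shift m [ 0.006  -0.2736 -0.0017] t 10.1167 pos [ 626.4 -213.6  235. ] F [ 0.4 -0.6 -5.2] open 0.672
```

Emit:
{"name": "play_rows", "arguments": {"rows": [[0, -0.035, 0, 0, -0.2], [0.001, -0.07, 0, 0, -0.2], [0.002, -0.105, 0, 0, -0.2], [0.002, -0.14, 0, 0, -0.2], [0.003, -0.175, 0, 0, -0.2], [0.003, -0.21, 0, 0, -0.2], [0.004, -0.245, 0, 0, -0.2], [0.0045, -0.2745, 0, 0, -0.2], [0.0045, -0.2745, 0, 0, -0.2], [0.0045, -0.2745, 0, 0, -0.2]]}}

```text
time_s: 10.95
eef_pos: [554.8, 52.7, 233.8]
eef_rot: [0.99, 0.139, -0.002, -0.0]
wrist_force: [0.2, -0.4, -5.6]
opening: 0.675
grasp_force: 68.6
```

Emit:
{"name": "play_rows", "arguments": {"rows": [[0, 0, 0, 0, -0.2], [0, 0, 0.015, 0, -0.2], [0, 0, 0.03, 0, -0.2], [0, 0, 0.04, 0, -0.2], [0, 0, 0.045, 0, -0.2], [0, 0, 0.05, 0, -0.2], [0, 0, 0.05, 0, -0.2], [0, 0, 0.05, 0, -0.2]]}}

```text
time_s: 11.62
eef_pos: [556.9, 51.1, 186.4]
eef_rot: [0.99, 0.138, -0.0, 0.0]
wrist_force: [-0.6, 0.4, -5.1]
opening: 0.676
grasp_force: 68.6
```

Run:
```python
from h import *
im2,d2=cap('side'); to(557.4,51.2,180)
cv2.imwrite('pics/low2.png',cv2.resize(im2[190:270,245:345],(800,600),interpolation=cv2.INTER_CUBIC)[...,::-1])
```

```text
shift m [0.0003 0.0001 0.0067] t 11.6667 pos [557.1  51.2 186.7] F [-0.2  1.7 -4.5] open 0.674
```

View pics/low2.png

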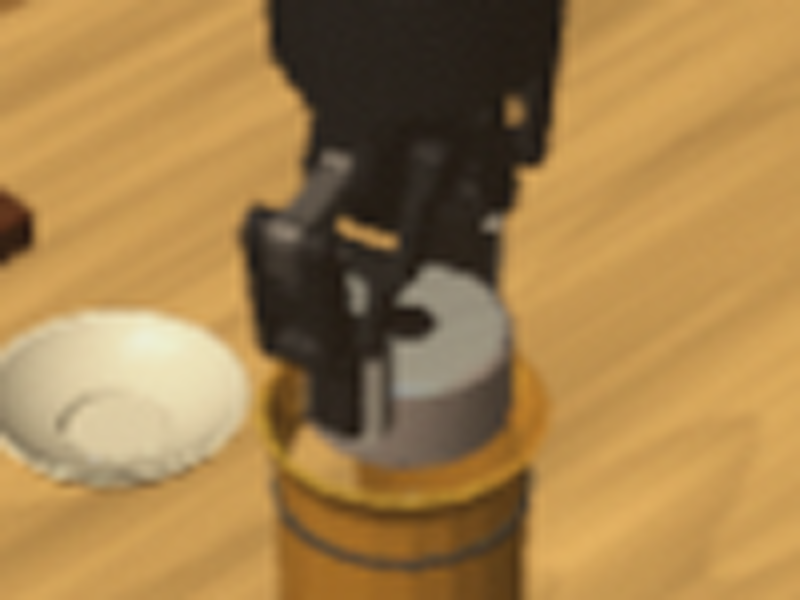

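The thin slug is level and centred (about 410 against the mouth at 405), just entering the mouth. The tips are still above the rim, so I'll lower 8 mm and release.

Emit:
{"name": "play_rows", "arguments": {"rows": [[0, 0, 0.003, 0, -0.2], [0, 0, 0.006, 0, -0.2], [0, 0, 0.008, 0, -0.2], [0, 0, 0.008, 0, -0.2], [0, 0, 0.008, 0, -0.2]]}}

```text
time_s: 12.08
eef_pos: [556.6, 51.4, 178.2]
eef_rot: [0.99, 0.138, -0.0, 0.0]
wrist_force: [-0.1, 0.3, -5.1]
opening: 0.68
grasp_force: 68.6
```

Emit:
{"name": "play_rows", "arguments": {"rows": [[0, 0, 0, 0, 1], [0, 0, 0, 0, 1], [0, 0, 0, 0, 1], [0, 0, 0, 0, 1], [0, 0, 0, 0, 1], [0, 0, 0, 0, 1]]}}

```text
time_s: 12.58
eef_pos: [556.9, 51.4, 178.5]
eef_rot: [0.99, 0.138, 0.0, 0.0]
wrist_force: [0.4, 0.4, 0.0]
opening: 0.999
grasp_force: 0.0
```

Emit:
{"name": "play_rows", "arguments": {"rows": [[0, 0, -0.03, 0, 1], [0, 0, -0.06, 0, 1], [0, 0.05, -0.06, 0, 1], [0, 0.09, -0.06, 0, 1], [0, 0.13, -0.06, 0, 1], [0, 0.17, -0.06, 0, 1], [0, 0.2, -0.06, 0, 1], [0, 0.2, -0.06, 0, 1]]}}

```text
time_s: 13.25
eef_pos: [612.8, -146.6, 238.4]
eef_rot: [0.991, 0.136, 0.001, 0.001]
wrist_force: [-0.6, 0.3, -0.3]
opening: 1.001
grasp_force: 0.0
```

Run:
```python
from h import *
im,d=cap('top'); im2,d2=cap('side'); to(448.2,-247.3,80)
cv2.imwrite('pics/drop2.png',np.hstack([cv2.resize(im[195:315,230:370],(400,343)),cv2.resize(im2[220:320,240:357],(400,343))])[...,::-1])
W=world('top',d)[235:275,275:315].reshape(-1,3); C=im[235:275,275:315].reshape(-1,3).astype(int)
m=(C.max(1)-C.min(1)<35)&(W[:,2]<150)&(W[:,2]>20)&(C.max(1)>90); P=W[m]; print(np.percentile(P[:,2],[5,25,50,75,95]).round(1),m.sum(),P.mean(0))
print('slope',np.linalg.lstsq(np.c_[P[:,:2]-P[:,:2].mean(0),np.ones(len(P))],P[:,2],rcond=None)[0])
```

```text
shift m [-0.1854  0.057   0.158 ] t 13.35 pos [ 611.3 -142.3  238. ] F [-0.7 -0.1 -0.1] open 1.0
[123.7 128.2 129.9 131.5 133.8] 444 [555.95391809  50.73298993 127.97312911]
slope [ 7.56154591e-02 -2.46133843e-01  1.27973129e+02]
```

View pics/drop2.png

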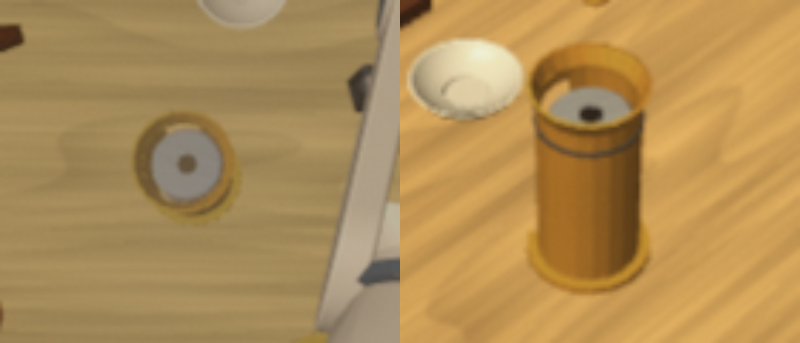

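The stack top shows at (187,163), median 129.9 mm. A robust flatness check, then hand in if it's flat.

Run:
```python
from h import *
z=np.load('last_top.npz'); W=world('top',z['d'])[235:275,275:315].reshape(-1,3)
P=W[(np.hypot(W[:,0]-556.5,W[:,1]-51)<24)&(abs(W[:,2]-130)<15)]
A=np.c_[P[:,:2]-P[:,:2].mean(0),np.ones(len(P))]; s=np.linalg.lstsq(A,P[:,2],rcond=None)[0]; print(len(P),s)
if np.hypot(*s[:2])<0.06 and abs(s[2]-130)<2.5: print('flat',manip.finish_job())
```

```text
319 [-1.25680878e-03 -1.87427553e-02  1.30122797e+02]
the job is handed in; nothing more can be done
flat None
```

The job is handed in: I dropped one thick and one thin slug onto the thick one already in the shell, and the stack lies flat with its top measured at 130.1 mm against the 130 mm mark; I moved nothing else on the bench.

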